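Sort the scrubber brushes and chuck up a sound one

ROBOT

A 7-joint arm with a two-finger parallel gripper is mounted at the origin on the work surface. World frame = base frame: x ahead of the robot, y to its left, z up, the work surface at z = 0. Lengths are in m, angles in rad, forces in N, time in s.
With the tool pointing down it reaches from about 0.4 to 0.875 m from the base axis. Payload 19.3 kg.
Tool frame: the origin (TCP) lies at the very end of the fingers, on their centre line; the grasp point (between the pads) lies 19 mm behind it; z points along the fingers, y is the line along which they close (so a half turn about z gives the same grasp; the last joint's range is limited). The gripper opens to 85 mm and grips with 20 to 120 N. Pads are 22 mm wide; open, the fingers measure 114 mm over their backs; the gripper's body (76 mm by 85 mm) begins 54 mm behind the grasp point. The pads swing forward as they close: fully open they stand 13 mm farther back than shut.
Start: joints at [-1.239, 0.521, -0.036, 1.599, 0.021, 1.021, -0.113], TCP at [0.244, 0.575, 0.231] pointing down, gripper open.
Joint ranges: [-2.91, 2.91], [-0.3, 2.13], [-1.5, 1.42], [0.17, 2.43], [-1.26, 4.41], [0.16, 1.93], [-2.52, 2.52]. Speed limits (rad/s): [1.89, 1.89, 2.39, 2.39, 3.01, 3.01, 3.01].

INTERFACE

Orientations are given as [roll, pitch, yaw] about the fixed x, y, z axes, in that order (R = Rz(yaw) Ry(pitch) Rx(roll)).
In Python, from workcell import observe, grab_frame, job_done gives the robot as it stands.
- The arm moves only by the tool move_arm, never from a script. Its argument "plan" is a list that holds one entry, the list of rows, each a list of 7 numbers: the shift along the tool's x, y, z each as a share of 0.02 m, from -1 to 1, then the turn, a rotation vector about the tool's x, y, z each as a share of 6 degrees, from -1 to 1, then the opening, from -1 (shut) to 1 (fully open). A call has exactly 10 rows; each row shifts and turns the commanded pose from where the row before left it, along the tool's axes as they then stand; what a row does not reach is not made up. A row lasts 1/10 s, in which the tool goes at most 50 mm and 8.59 degrees, less where a joint would pass 70% of its speed; a pose out of reach is approached as far as the arm can. A call with a number of a shift or a turn outside -1 to 1 is refused whole. A call with a gripper value outside its range is refused whole. The fingers move at their own pace and stop on an object; "grip_force" is the grip in N (left out, the last holds). Time passes only in rows, so rows that do not move let the fingers close, or fill a call up. It gives the time, the measured TCP pose, the force, the opening and the grip force at its end, in the units of the state.
- observe(): the state, without advancing time (a new reading comes with each control period).
- grab_frame(name): name is "scene" or "side" or "wrist"; returns a dict with "color" (384x512x3 uint8, red, green, blue), "intrinsics" (3x3 intrinsics, pixels), "position" and "orientation" of the camera in the world; the wrist camera has in their place "tool_from_camera" (4x4, takes a point from camera to tool coordinates, whose origin is the TCP and whose axes are the flange's). Camera axes: x right, y down, z forward; pixel columns grow to the right and rows downward; lengths in m; the calibration is good to about 2 mm. A picture is of the moment at which its call begins: read the wrist's pose just before it. There is no depth.
- job_done(): hands the job in; it is judged then, once.
The state is a dict: "clock": time; "qpos": joint angles; "qd": joint speeds; "joint_efforts": joint torques, N m; "position": TCP position; "tool_rot": TCP orientation; "force": force on the tool from outside, world axes, zero at the start; "moment": the same for the moment, N m; "grip_width": finger opening in m; "finger_force": force on a finger pad.
Only numpy, scipy, OpenCV 4.12 (cv2) and the standard library are available. Lean on these libraries where they do the work, as an engineer would, in place of code of your own. Each camera call takes 0.05 s, during which the arm holds its last target. There are 200 camera calls.

TASK

Get the power scrubber ready for use: take the brush with the bent neck out of the white rack and drop it into the green waste tub, then stand one of the two straight brushes shank-down in the scrubber's open chuck, collar resting on the jaws, and turn the sleeve clockwise (seen from above) by its orange knobs until the three jaws grip the shank firmly. Leave the other straight brush standing in the rack, and do not shift or knock over anything else on the counter.

Things in the scene. Friction and masses are not known exactly. Their poses are not given: they have to be found in the camera images.
- scrubber: Cordless scrubber standing chuck-up in a round white dock, fixed to the counter. Dock 112 mm diameter, blue body 80 mm diameter, up to 92 mm. Origin on the counter under the chuck's vertical axis, z up. The bore under the jaws is 44 mm wide and open down to 34 mm above the counter
- chuck_seat (a point): Point on the chuck's axis level with the top of the jaws, 108 mm above the counter. A seated brush has its collar's underside here, its origin 48 mm below
- sleeve (a joint): Black ribbed sleeve round the chuck, 98 mm diameter, 64 to 90 mm above the counter; rad about the chuck axis, growing clockwise seen from above, 0 to 2.2; stiff (0.25 N m), stays where left. The three jaws close together 5 mm per rad from a 32 mm opening at 0, meet the 16 mm shank at about 1.6, and then it goes tight. Starts at 0 to 0.25
- knob_a (a point): Top centre of one upright orange knob on the sleeve: 18 mm diameter, top 132 mm above the counter, free to grip down to 84 mm, at the end of a 12 mm thick steel arm, 100 mm from the chuck axis. Turns with the sleeve
- knob_b (a point): Top centre of the other orange knob, the same, straight across the chuck from it
- jaw0: Steel jaw 0 of the chuck, a block 22 x 14 x 16 mm on top of the scrubber (92 to 108 mm above the counter), sliding radially as the sleeve turns. Origin near the chuck axis, its x pointing outwards through the jaw
- jaw1: Steel jaw 1 of the chuck, a block 22 x 14 x 16 mm on top of the scrubber (92 to 108 mm above the counter), sliding radially as the sleeve turns. Origin near the chuck axis, its x pointing outwards through the jaw
- jaw2: Steel jaw 2 of the chuck, a block 22 x 14 x 16 mm on top of the scrubber (92 to 108 mm above the counter), sliding radially as the sleeve turns. Origin near the chuck axis, its x pointing outwards through the jaw
- rack: White rack block 75 x 215 x 52 mm, fixed. Origin at the centre of its underside; three 21 mm wide holes 50 mm deep along its y at -75, 0 and 75 mm. Brushes stand in it in any order
- brush_a: Straight sound brush, blue and white, 129 mm long, round about its z. Origin at the shank's foot, z up: steel shank 16 mm diameter from 0 to 48 mm, blue collar 40 mm diameter 48 to 56, pale stiff bristle barrel 48 mm diameter 59 to 95, hard blue cap 30 mm diameter 95 to 129 (grip here). 80 to 160 g. Starts upright in the rack, collar resting on the rack's top
- brush_b: Straight sound brush, blue and white, 129 mm long, round about its z. Origin at the shank's foot, z up: steel shank 16 mm diameter from 0 to 48 mm, blue collar 40 mm diameter 48 to 56, pale stiff bristle barrel 48 mm diameter 59 to 95, hard blue cap 30 mm diameter 95 to 129 (grip here). 80 to 160 g. Starts upright in the rack, collar resting on the rack's top
- brush_bent: Spoilt brush: same as the straight ones, but bristles and cap lean 30 degrees towards its own -x from the collar's top (z 55 mm) on. Origin at the shank's foot, z up the shank. Starts in the rack
- brush_bent_cap (a point): Centre of the bent brush's cap (30 mm diameter cap, 36 mm long along the leaning direction), 62 mm along the lean from the bend
- tub: Open green waste tub, 175 (x) x 210 (y) x 100 mm high, walls 5 mm, fixed. Origin at the centre of its underside
- power_toothbrush: Red power toothbrush standing on a round white foot, 50 mm across and 190 mm tall. Origin at the middle of its underside, resting on the counter
- soap_pump: Clear soap pump bottle with blue soap, 52 mm across, 158 mm tall, spout along its -x. Origin at the middle of its underside, resting on the counter
- toothpaste: White and blue toothpaste tube lying flat along its x, about 145 x 44 x 26 mm. Origin at the middle of its underside, resting on the counter
- nail_brush: Small wooden nail brush lying bristles down, 85 x 36 x 29 mm. Origin at the middle of its underside, resting on the counter
- mouthwash: Blue mouthwash bottle, 72 mm across, 190 mm tall. Origin at the middle of its underside, resting on the counter
- lotion: Amber lotion bottle, 64 mm across, 150 mm tall. Origin at the middle of its underside, resting on the counter
- brush_cup: Green cup of toothbrushes, 76 mm across, 200 mm tall with the toothbrushes. Origin at the middle of its underside, resting on the counter
There are look-alikes about, which are no part of the job. What is shaped like the brush_a but purple is not meant.

How it is judged:
By the outcome, as a careful person would: the job done as asked, in the order asked, and still so for the second after the job is handed in, with the robot touching nothing.
It also fails if it takes over 72 s, if anything falls off the work surface, if the arm or the gripper's body presses on something with over 40 N, if the wrist force passes 120 N, or if a joint passes its speed limit or range.

## Working session

There is one attempt and no reset: what is moved stays moved. The work goes in short steps, Python scripts to look and compute and a tool call to move; the robot and the scene stay as the last step left them, time stands still between calls to the robot, and variables do not carry over. Pictures are saved under pics/ and viewed, at most 10 in all, crops included, and the job is handed in when it is done.

Besides the shell and the picture viewer there is one more tool, called by a JSON object that holds its "method" and its "body". move_arm: Moves the arm, as the interface text tells. Shift numbers are shares of 0.02 m and turn numbers shares of 6 degrees, none past 1 either way. Its arguments: {"type":"object","properties":{"plan":{"type":"array"},"grip_force":{"type":"number"}},"required":["plan"]}

```bash
mkdir -p pics
cat > h.py <<'E'
import numpy as np, cv2, json
from workcell import observe, grab_frame
from scipy.spatial.transform import Rotation as R
def rot(o):
    o=np.array(o,float)
    if o.shape==(3,3): return o
    if o.size==4: return R.from_quat(o).as_matrix()
    return R.from_euler('xyz',o).as_matrix()
def snap(name,fn):
    s=observe(); f=grab_frame(name); cv2.imwrite('pics/'+fn+'.png',f['color'][:,:,::-1])
    K=np.array(f['intrinsics'])
    if name=='wrist':
        T=np.array(f['tool_from_camera']); Rw=rot(s['tool_rot']); Rc=Rw@T[:3,:3]; p=Rw@T[:3,3]+np.array(s['position'])
    else: Rc=rot(f['orientation']); p=np.array(f['position'])
    np.savez('pics/'+fn+'.npz',K=K,R=Rc,p=p); return f
def ray(fn,u,v):
    d=np.load('pics/'+fn+'.npz'); r=d['R']@np.linalg.inv(d['K'])@[u,v,1.]; return d['p'],r
def atz(fn,u,v,z):
    p,r=ray(fn,u,v); return p+r*(z-p[2])/r[2]
def proj(fn,X):
    d=np.load('pics/'+fn+'.npz'); q=d['K']@(d['R'].T@(np.array(X)-d['p'])); return q[:2]/q[2]
def tri(a,b):
    A=np.zeros((3,3));B=np.zeros(3)
    for t in(a,b):
        p,r=ray(*t); r=r/np.linalg.norm(r); M=np.eye(3)-np.outer(r,r); A+=M;B+=M@p
    return np.linalg.solve(A,B)
E
python3 - <<'E'
from h import *
print(observe())
for n in('scene','side','wrist'):
    f=snap(n,n+'0'); d=np.load(f'pics/{n}0.npz'); print(n,d['p'],d['R'][:,2],d['K'][0,0],f.get('orientation'))
a=cv2.imread('pics/scene0.png');b=cv2.imread('pics/side0.png')
for n,i in(('S',a),('D',b)): cv2.imwrite(f'pics/{n}.png',cv2.resize(i,(800,600),interpolation=cv2.INTER_CUBIC))
E
```

```text
{'clock': 0.0, 'qpos': array([-1.2392308 ,  0.521987  , -0.03634416,  1.59996598,  0.02119275,
        1.02105945, -0.11282812]), 'qd': array([-0.00091213,  0.00062682, -0.00056665,  0.00130072,  0.00078323,
       -0.00018044,  0.00040085]), 'joint_efforts': array([ 1.73465658e-03, -9.27098680e+01,  1.98018327e+00, -3.69947791e+01,
        1.77999004e-02,  8.11033038e-03, -5.24703353e-05]), 'position': array([0.24430411, 0.57494529, 0.23075741]), 'tool_rot': array([-3.14055899e+00,  5.68410214e-05,  2.73979904e+00]), 'force': array([ 0.59448174, -0.2077163 ,  0.09838115]), 'moment': array([ 0.03154317, -0.06417584,  0.01751109]), 'finger_force': 0.0, 'grip_width': 0.08541541798689951}
scene [ 1.60428603 -0.5888629   1.16276454] [-0.63929346  0.37529747 -0.67115995] 499.3708552765569 [-2.30672043  0.01830407  1.02337852]
side [ 0.52916984 -0.79018569  0.76128553] [ 0.03446821  0.76927759 -0.63798427] 401.095359920584 [-2.26271651 -0.01012078 -0.03639057]
wrist [0.1726378  0.6056346  0.37361318] [ 0.28395699 -0.12187426 -0.95105998] 292.1828652190783 None
```

View pics/S.png

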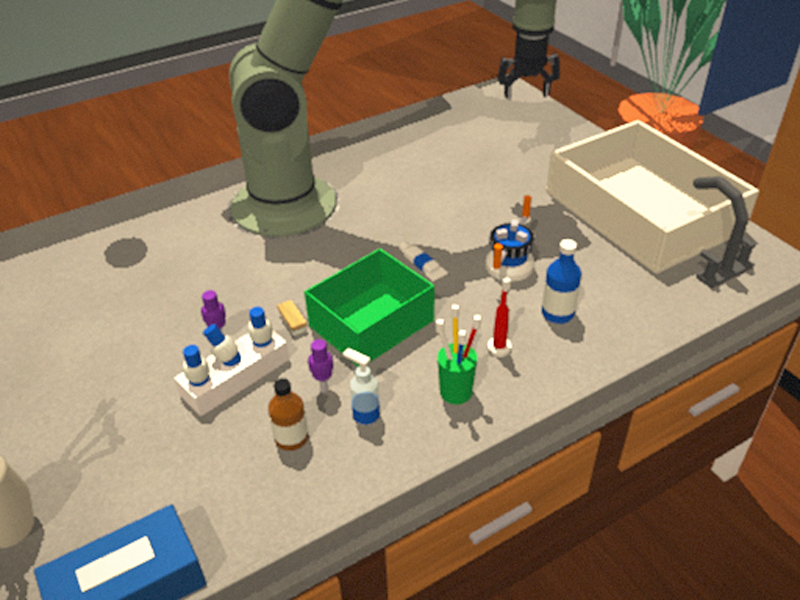

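View pics/D.png

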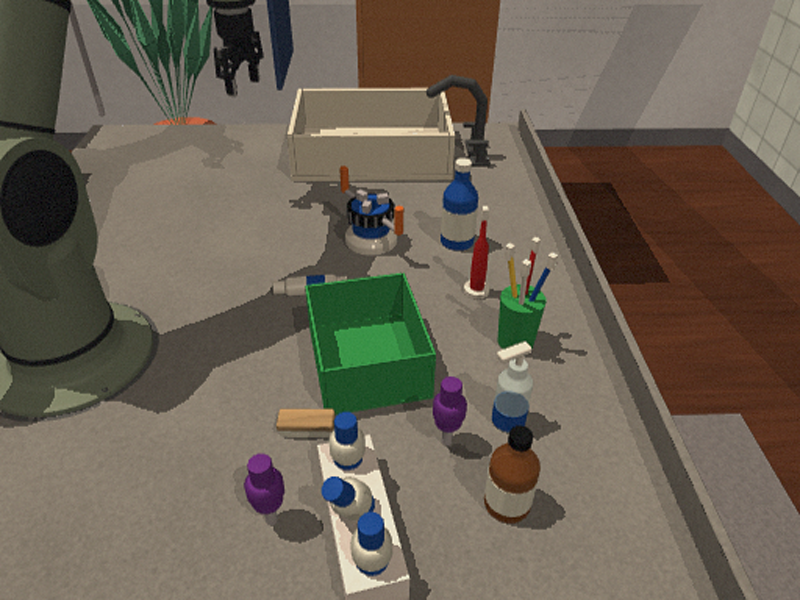

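The bent brush is in the middle hole of the rack (scene about 220,345, side about 345,493). The scrubber is beyond the tub, at scene (511,245) and side (371,215). I'll take enlarged crops of both.

Run:
```python
import cv2,numpy as np
s=cv2.imread('pics/scene0.png');d=cv2.imread('pics/side0.png')
# each crop 80x60 *5
def c(i,x,y,w=100,h=75,k=4): 
    o=cv2.resize(i[y:y+h,x:x+w],None,fx=k,fy=k,interpolation=cv2.INTER_CUBIC)
    for g in range(0,w,10): cv2.line(o,(g*k,0),(g*k,6 if g%50 else 14),(0,0,255),1)
    for g in range(0,h,10): cv2.line(o,(0,g*k),(6 if g%50 else 14,g*k),(0,0,255),1)
    return o
m=np.vstack([np.hstack([c(s,103,190),c(s,285,115)]),np.hstack([c(d,180,255,100,75) if 0 else c(d,190,255,80,0+60,5)[:300,:400],c(d,190,95)])])
print(m.shape);cv2.imwrite('pics/m1.png',m)
```

```text
(600, 800, 3)
```

View pics/m1.png

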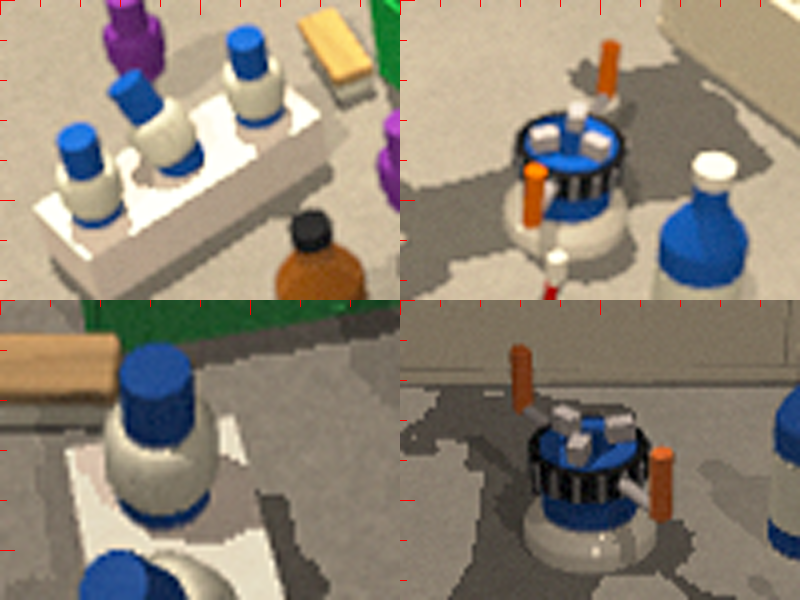

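The crops give these positions in full-frame pixels:

| Feature | Scene | Side |
|---|---|---|
| Straight cap top, near brush | (122.2, 223.2) | (237.4, 334) |
| Straight cap top, far brush | (164.5, 199.2) | (221.4, 266.4) |
| Far knob top | (337.5, 126) | (220.2, 107) |
| Near knob top | (319, 157) | (255.5, 133.2) |

Run:
```python
from h import *
np.set_printoptions(precision=4,suppress=True)
for n,a,b,z in(('near',(122.2,223.2),(237.4,334),.133),('far',(164.5,199.2),(221.4,266.4),.133),('knobfar',(337.5,126),(220.2,107),.132),('knobnear',(319,157),(255.5,133.2),.132)):
    print(n,atz('scene0',*a,z),atz('side0',*b,z),tri(('scene0',*a),('side0',*b)))
for p in((112,242),(183.5,218.8),(128,251.8)): print('rack',atz('scene0',*p,.052))
print('bentcap tri',tri(('scene0',136,212),('side0',216,314)))
# tub corners: top z .1 (800 px)
for p in((306,296),(380,252),(434,290),(358,336)): print('tub',atz('scene0',p[0]*.64,p[1]*.64,.1))
for n,p,z in(('pumptop',(355,353),.15),('lotiontop',(282,386),.15),('purp1',(320,343),.135),('purp2',(209,295),.135),('mouthw',(568,246),.19),('tbrush',(506,284),.19)): print(n,atz('scene0',p[0]*.64,p[1]*.64,z))
```

```text
near [ 0.5151 -0.4103  0.133 ] [ 0.5181 -0.4118  0.133 ] [ 0.5178 -0.4116  0.1346]
far [ 0.4859 -0.2643  0.133 ] [ 0.4863 -0.2611  0.133 ] [ 0.4868 -0.264   0.1349]
knobfar [0.4599 0.4228 0.132 ] [0.4626 0.4197 0.132 ] [0.4621 0.4208 0.1326]
knobnear [0.5705 0.2582 0.132 ] [0.5736 0.2513 0.132 ] [0.5728 0.2559 0.1317]
rack [ 0.4896 -0.4504  0.052 ]
rack [ 0.5153 -0.2247  0.052 ]
rack [ 0.5531 -0.4232  0.052 ]
bentcap tri [ 0.4775 -0.3577  0.1173]
tub [ 0.4615 -0.1496  0.1   ]
tub [0.4175 0.0523 0.1   ]
tub [0.5876 0.0829 0.1   ]
tub [ 0.6222 -0.1159  0.1   ]
pumptop [ 0.7041 -0.1641  0.15  ]
lotiontop [ 0.7062 -0.3102  0.15  ]
purp1 [ 0.6328 -0.2005  0.135 ]
purp2 [ 0.3914 -0.3272  0.135 ]
mouthw [0.7059 0.3267 0.19  ]
tbrush [0.733  0.1511 0.19  ]
```

Both cameras agree: rack centre is near (0.502, -0.337), and the scrubber axis is near (0.517, 0.339) with the near knob at about -56°. I'll start swinging round the base towards the rack.

{"method": "move_arm", "body": {"plan": [[[-1, 0, -0.4, 0, 0, 0.34, 0.2], [-1, 0, -0.4, 0, 0, 0.34, 0.2], [-1, 0, -0.4, 0, 0, 0.34, 0.2], [-1, 0, -0.4, 0, 0, 0.34, 0.2], [-1, 0, -0.4, 0, 0, 0.34, 0.2], [-1, 0, -0.4, 0, 0, 0.34, 0.2], [-1, 0, -0.4, 0, 0, 0.34, 0.2], [-1, 0, -0.4, 0, 0, 0.34, 0.2], [-1, 0, -0.4, 0, 0, 0.34, 0.2], [-1, 0, -0.4, 0, 0, 0.34, 0.2]]]}}

```text
clock: 1.15
position: [0.414, 0.4681, 0.312]
tool_rot: [3.142, 0.0, 2.381]
force: [0.8, -1.0, -0.0]
grip_width: 0.0513
finger_force: 0.0
```

Run:
```python
from h import *
f=snap('wrist','w1'); 
cv2.imwrite('pics/w1v.png',cv2.resize(f['color'][:,:,::-1],(800,600),interpolation=cv2.INTER_CUBIC))
print(proj('w1',(.517,.339,.108))/.64)
```

```text
[376.23973656 437.10556091]
```

View pics/w1v.png

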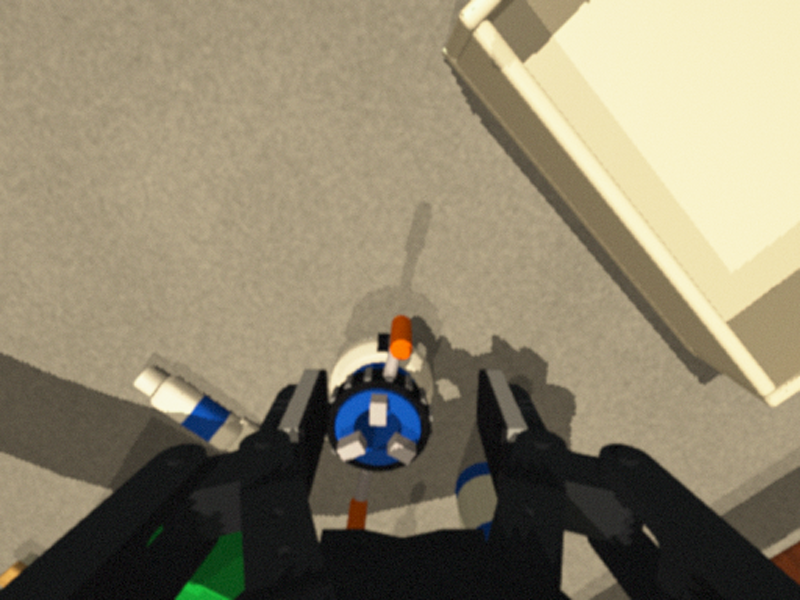

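{"method": "move_arm", "body": {"plan": [[[-1, 0, 0, 0, 0, 0.34, 0.2], [-1, 0, 0, 0, 0, 0.34, 0.2], [-1, 0, 0, 0, 0, 0.34, 0.2], [-1, 0, 0, 0, 0, 0.34, 0.2], [-1, 0, 0, 0, 0, 0.34, 0.2], [-1, 0, 0, 0, 0, 0.34, 0.2], [-1, 0, 0, 0, 0, 0.34, 0.2], [-1, 0, 0, 0, 0, 0.34, 0.2], [-1, 0, 0, 0, 0, 0.34, 0.2], [-1, 0, 0, 0, 0, 0.34, 0.2]]]}}

```text
clock: 2.2
position: [0.5344, 0.3097, 0.3113]
tool_rot: [3.142, -0.0, 2.025]
force: [-0.0, -0.8, 0.3]
grip_width: 0.051
finger_force: 0.0
```

{"method": "move_arm", "body": {"plan": [[[-1, 0, 0, 0, 0, 0.34, 0.2], [-1, 0, 0, 0, 0, 0.34, 0.2], [-1, 0, 0, 0, 0, 0.34, 0.2], [-1, 0, 0, 0, 0, 0.34, 0.2], [-1, 0, 0, 0, 0, 0.34, 0.2], [-1, 0, 0, 0, 0, 0.34, 0.2], [-1, 0, 0, 0, 0, 0.34, 0.2], [-1, 0, 0, 0, 0, 0.34, 0.2], [-1, 0, 0, 0, 0, 0.34, 0.2], [-1, 0, 0, 0, 0, 0.34, 0.2]]]}}

```text
clock: 3.2
position: [0.592, 0.1192, 0.3113]
tool_rot: [3.142, 0.0, 1.669]
force: [0.7, 0.5, 0.1]
grip_width: 0.051
finger_force: 0.0
```

{"method": "move_arm", "body": {"plan": [[[-1, 0, 0, 0, 0, 0.34, 0.2], [-1, 0, 0, 0, 0, 0.34, 0.2], [-1, 0, 0, 0, 0, 0.34, 0.2], [-1, 0, 0, 0, 0, 0.34, 0.2], [-1, 0, 0, 0, 0, 0.34, 0.2], [-1, 0, 0, 0, 0, 0.34, 0.2], [-1, 0, 0, 0, 0, 0.34, 0.2], [-1, 0, 0, 0, 0, 0.34, 0.2], [-1, 0, 0, 0, 0, 0.34, 0.2], [-1, 0, 0, 0, 0, 0.34, 0.2]]]}}

```text
clock: 4.2
position: [0.5796, -0.0794, 0.3113]
tool_rot: [3.142, 0.0, 1.313]
force: [0.0, 0.2, 0.1]
grip_width: 0.0513
finger_force: 0.0
```

The wrist picture shows the blue chuck face centred at (377,427), jaws at (377,408), (352,445) and (402,445), and the far knob top at (400,350).

Run:
```python
from h import *
w=lambda u,v,z:atz('w1',u*.64,v*.64,z)
print(w(377,427,.092),w(377,433,.108),'knob',w(400,350,.132))
f=snap('wrist','w2')
cv2.imwrite('pics/w2v.png',cv2.resize(f['color'][:,:,::-1],(800,600),interpolation=cv2.INTER_CUBIC))
for p in((.517,-.411,.133),(.487,-.263,.133),(.4775,-.3577,.113)): print(proj('w2',p)/.64)
```

```text
[0.51711154 0.33866375 0.092     ] [0.5144514  0.34245588 0.108     ] knob [0.46279364 0.42000668 0.132     ]
[426.23875249 610.42519135]
[350.99302059 493.64769372]
[372.12553874 558.71876154]
```

View pics/w2v.png

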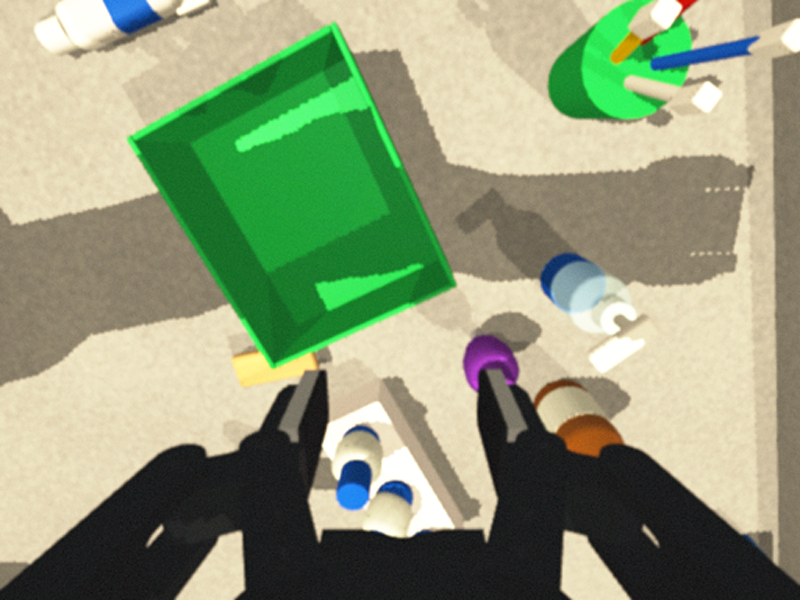

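```bash
cat >> h.py <<'E'
def seg(s,t,n):
    """constant row (n times) taking a tool-down pose s=(x,y,z,yaw) to t"""
    s=np.array(s,float);t=np.array(t,float); w=(t[3]-s[3])/n; M=np.zeros((2,2))
    for k in range(n):
        c,q=np.cos(s[3]+w*k),np.sin(s[3]+w*k); M+=[[c,q],[q,-c]]
    d=np.linalg.solve(M,t[:2]-s[:2])/.02
    print(n,'x',np.round([d[0],d[1],-(t[2]-s[2])/n/.02,-w/np.radians(6)],3))
E
python3 - <<'E'
from h import *
seg((.2443,.5749,.2308,2.740),(.414,.4681,.312,2.381),10)
A=(.5796,-.0794,.3113,1.313);B=(.4765,-.3585,.21,.707);C=(.4765,-.3585,.098,.707)
seg(A,B,20);seg(B,C,10)
E
```

```text
10 x [-1.008e+00  1.000e-03 -4.060e-01  3.430e-01]
20 x [-0.741  0.144  0.253  0.289]
10 x [ 0.   -0.    0.56 -0.  ]
```

{"method": "move_arm", "body": {"plan": [[[-0.74, 0.144, 0.25, 0, 0, 0.29, 0.05], [-0.74, 0.144, 0.25, 0, 0, 0.29, 0.05], [-0.74, 0.144, 0.25, 0, 0, 0.29, 0.05], [-0.74, 0.144, 0.25, 0, 0, 0.29, 0.05], [-0.74, 0.144, 0.25, 0, 0, 0.29, 0.05], [-0.74, 0.144, 0.25, 0, 0, 0.29, 0.05], [-0.74, 0.144, 0.25, 0, 0, 0.29, 0.05], [-0.74, 0.144, 0.25, 0, 0, 0.29, 0.05], [-0.74, 0.144, 0.25, 0, 0, 0.29, 0.05], [-0.74, 0.144, 0.25, 0, 0, 0.29, 0.05]]]}}

```text
clock: 5.25
position: [0.5497, -0.2262, 0.2609]
tool_rot: [3.142, 0.0, 1.009]
force: [0.2, -0.7, 0.4]
grip_width: 0.0448
finger_force: 0.0
```

Run:
```python
from h import *
s=observe();print(s['position'],s['tool_rot'])
f=snap('wrist','w3')
cv2.imwrite('pics/w3v.png',cv2.resize(f['color'][:,:,::-1],(800,600),interpolation=cv2.INTER_CUBIC))
for p in((.517,-.411,.133),(.487,-.263,.133),(.4775,-.3577,.113)): print(proj('w3',p)/.64)
```

```text
[ 0.54973872 -0.22616179  0.26089727] [3.14156017e+00 1.55994062e-05 1.00936588e+00]
[496.60767448 512.60302853]
[349.59957927 379.331966  ]
[412.16256443 467.2592228 ]
```

View pics/w3v.png

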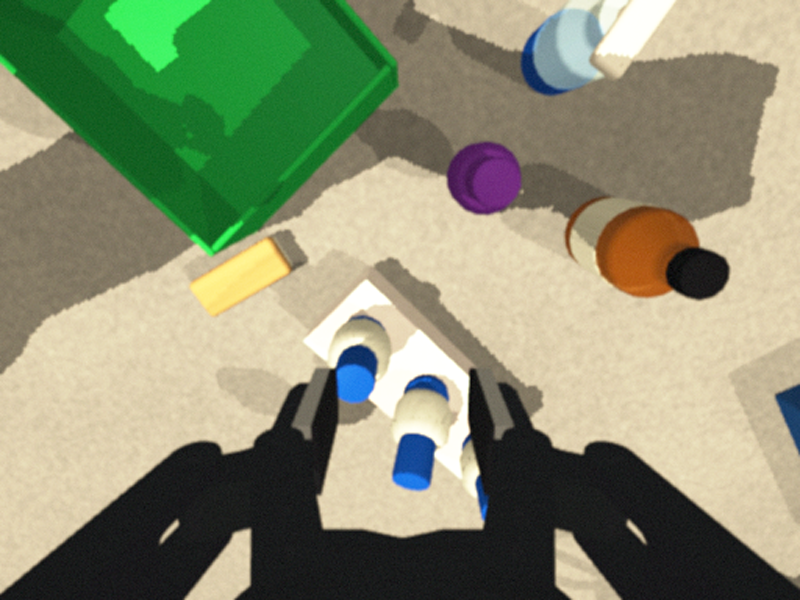

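Here the far cap top is at (355,380), the bent cap's end face at (413,477) and its collar at (428,385), all close to the predictions.

Run:
```python
from h import *
w=lambda u,v,z:atz('w3',u*.64,v*.64,z)
print(w(355,380,.133),w(413,477,.128),w(414,461,.113),w(428,386,.058))
A=(.5497,-.2262,.2609,1.009);B=(.477,-.358,.17,.707);C=(.477,-.358,.098,.707)
seg(A,B,10);seg(B,C,5)
```

```text
[ 0.48974593 -0.26531095  0.133     ] [ 0.47951168 -0.35499164  0.128     ] [ 0.48165576 -0.35363221  0.113     ] [ 0.51043854 -0.33232116  0.058     ]
10 x [-0.741  0.145  0.454  0.288]
5 x [ 0.   -0.    0.72 -0.  ]
```

{"method": "move_arm", "body": {"plan": [[[-0.73, 0.15, 0.45, 0, 0, 0.29, 0.05], [-0.73, 0.15, 0.45, 0, 0, 0.29, 0.05], [-0.73, 0.15, 0.45, 0, 0, 0.29, 0.05], [-0.73, 0.15, 0.45, 0, 0, 0.29, 0.05], [-0.73, 0.15, 0.45, 0, 0, 0.29, 0.05], [-0.73, 0.15, 0.45, 0, 0, 0.29, 0.05], [-0.73, 0.15, 0.45, 0, 0, 0.29, 0.05], [-0.73, 0.15, 0.45, 0, 0, 0.29, 0.05], [-0.73, 0.15, 0.45, 0, 0, 0.29, 0.05], [-0.73, 0.15, 0.45, 0, 0, 0.29, 0.05]]]}}

```text
clock: 6.3
position: [0.4792, -0.3568, 0.1706]
tool_rot: [3.142, -0.0, 0.706]
force: [1.7, 0.7, -0.1]
grip_width: 0.0448
finger_force: 0.0
```

{"method": "move_arm", "body": {"plan": [[[0, 0, 0.7, 0, 0, 0, 0.05], [0, 0, 0.7, 0, 0, 0, 0.05], [0, 0, 0.7, 0, 0, 0, 0.05], [0, 0, 0.7, 0, 0, 0, 0.05], [0, 0, 0.7, 0, 0, 0, 0.05], [0, 0, 0, 0, 0, 0, -1], [0, 0, 0, 0, 0, 0, -1], [0, 0, 0, 0, 0, 0, -1], [0, 0, 0, 0, 0, 0, -1], [0, 0, 0, 0, 0, 0, -1]]], "grip_force": 60}}

```text
clock: 7.3
position: [0.4801, -0.3559, 0.1017]
tool_rot: [3.141, -0.0, 0.708]
force: [0.5, 0.1, -1.0]
grip_width: 0.0282
finger_force: 58.8
```

{"method": "move_arm", "body": {"plan": [[[0, 0, -0.5, 0, 0, 0, -1], [0, 0, -1, 0, 0, 0, -1], [0, 0, -1, 0, 0, 0, -1], [0, 0, -1, 0, 0, 0, -1], [0, 0, -1, 0, 0, 0, -1], [0, 0, -1, 0, 0, 0, -1], [0, 0, -1, 0, 0, 0, -1], [0, 0, -1, 0, 0, 0, -1], [0, 0, -0.5, 0, 0, 0, -1], [0, 0, -0.2, 0, 0, 0, -1]]]}}

```text
clock: 8.3
position: [0.4801, -0.3559, 0.2665]
tool_rot: [3.14, -0.001, 0.708]
force: [1.1, -0.3, -1.3]
grip_width: 0.0279
finger_force: 59.0
```

Run:
```python
from h import *
s=observe();print(s['position'],s['tool_rot'],s['grip_width'])
snap('side','s1');snap('scene','sc1')
a=cv2.imread('pics/side0.png') ; b=cv2.imread('pics/s1.png'); c=cv2.imread('pics/sc1.png')
m=np.hstack([cv2.resize(b[180:384,130:330],(400,408)),cv2.resize(c[80:284,60:260],(400,408))]);cv2.imwrite('pics/m2.png',m)
```

```text
[ 0.48008459 -0.35593741  0.26650485] [ 3.14023494e+00 -6.85000501e-04  7.08182741e-01] 0.027942905055253552
```

View pics/m2.png

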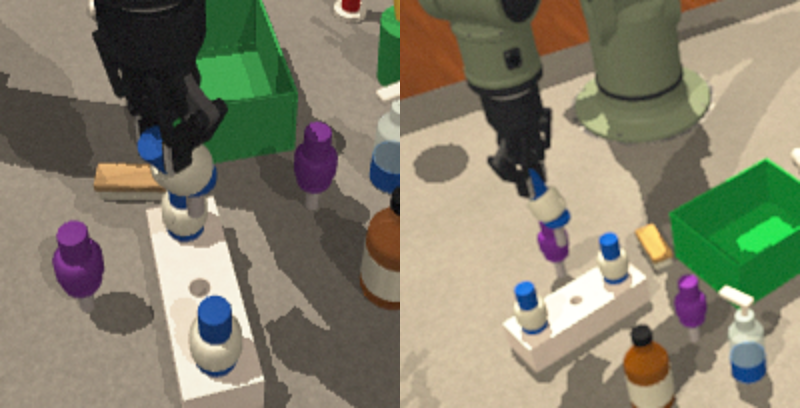

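The bent brush is clear of the rack with its shank still vertical, and both straight ones are standing (left crop 215,320 and 185,215). Next I'll carry it to the tub.

{"method": "move_arm", "body": {"plan": [[[0.68, -0.68, 0, 0, 0, 0, -1], [0.68, -0.68, 0, 0, 0, 0, -1], [0.68, -0.68, 0, 0, 0, 0, -1], [0.68, -0.68, 0, 0, 0, 0, -1], [0.68, -0.68, 0, 0, 0, 0, -1], [0.68, -0.68, 0, 0, 0, 0, -1], [0.68, -0.68, 0, 0, 0, 0, -1], [0.68, -0.68, 0, 0, 0, 0, -1], [0.68, -0.68, 0, 0, 0, 0, -1], [0.68, -0.68, 0, 0, 0, 0, -1]]]}}

```text
clock: 9.4
position: [0.4943, -0.1631, 0.2645]
tool_rot: [-3.141, 0.001, 0.708]
force: [0.1, 0.5, -1.0]
grip_width: 0.0283
finger_force: 59.1
```

{"method": "move_arm", "body": {"plan": [[[0.68, -0.68, 0, 0, 0, 0, -1], [0.68, -0.68, 0, 0, 0, 0, -1], [0.68, -0.68, 0, 0, 0, 0, -1], [0.68, -0.68, 0, 0, 0, 0, -1], [0.68, -0.68, 0, 0, 0, 0, -1], [0.6, -0.6, 0.3, 0, 0, 0, -1], [0, 0, 1, 0, 0, 0, -1], [0, 0, 1, 0, 0, 0, -1], [0, 0, 1, 0, 0, 0, -1], [0, 0, 1, 0, 0, 0, -1]]]}}

```text
clock: 10.4
position: [0.5029, -0.0512, 0.1778]
tool_rot: [-3.141, 0.001, 0.708]
force: [-0.5, -1.1, -1.8]
grip_width: 0.0285
finger_force: 59.1
```

{"method": "move_arm", "body": {"plan": [[[0, 0, 1, 0, 0, 0, -1], [0, 0, 0.8, 0, 0, 0, -1], [0, 0, 0.5, 0, 0, 0, -1], [0, 0, 0, 0, 0, 0, -1], [0, 0, 0, 0, 0, 0, 0.4], [0, 0, 0, 0, 0, 0, 0.4], [0, 0, 0, 0, 0, 0, 0.4], [0, 0, -0.5, 0, 0, 0, 0.4], [0, 0, -1, 0, 0, 0, 0.4], [0, 0, -1, 0, 0, 0, 0.4]]]}}

```text
clock: 11.4
position: [0.5034, -0.0514, 0.1847]
tool_rot: [3.142, 0.0, 0.708]
force: [0.2, -0.8, 0.5]
grip_width: 0.0596
finger_force: 0.0
```

{"method": "move_arm", "body": {"plan": [[[-0.75, 0.76, 0, 0, 0, 0, 0.1], [-0.75, 0.76, 0, 0, 0, 0, 0.1], [-0.75, 0.76, 0, 0, 0, 0, 0.1], [-0.75, 0.76, 0, 0, 0, 0, 0.1], [-0.75, 0.76, 0, 0, 0, 0, 0.1], [-0.75, 0.76, 0, 0, 0, 0, 0.1], [-0.75, 0.76, 0, 0, 0, 0, 0.1], [-0.75, 0.76, 0, 0, 0, 0, 0.1], [-0.75, 0.76, 0, 0, 0, 0, 0.1], [-0.75, 0.76, 0, 0, 0, 0, 0.1]]]}}

```text
clock: 12.4
position: [0.4884, -0.2652, 0.1843]
tool_rot: [3.141, -0.0, 0.708]
force: [0.7, -0.0, 0.4]
grip_width: 0.0468
finger_force: 0.0
```

Run:
```python
from h import *
s=observe();print(s['position'],s['tool_rot'],s['grip_width'])
snap('wrist','w4');snap('scene','sc2');snap('side','s2')
b=cv2.imread('pics/w4.png'); c=cv2.imread('pics/sc2.png');d=cv2.imread('pics/s2.png')
m=np.hstack([cv2.resize(b[184:384,140:340],(400,400)),cv2.resize(c[140:240,180:280],(400,400))])
cv2.imwrite('pics/m3.png',np.vstack([m,np.hstack([cv2.resize(d[170:270,190:290],(400,400))[:200],cv2.resize(d[220:320,190:290],(400,400))[:200]])]))
print(proj('w4',(.488,-.2645,.133)))
```

```text
[ 0.48841077 -0.26519792  0.18432597] [ 3.14088554e+00 -3.52888524e-04  7.08179884e-01] 0.046838460407903536
[254.71183017 213.11546456]
```

View pics/m3.png

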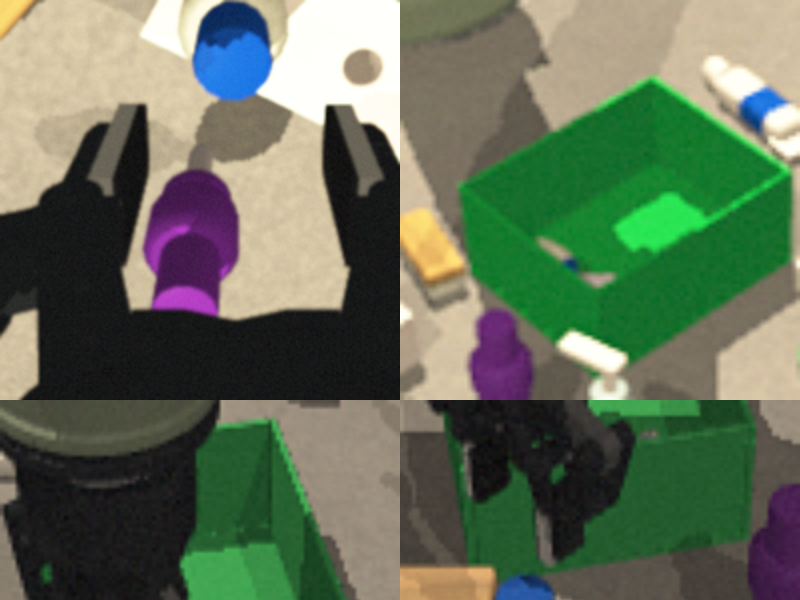

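The bent brush lies in the tub (upper right crop, 575,265). The straight brush's cap top is centred at wrist pixel (256,215), within about 1 mm of where I expected it, so I'll descend and grip it.

{"method": "move_arm", "body": {"plan": [[[0, 0, 1, 0, 0, 0, 0.1], [0, 0, 1, 0, 0, 0, 0.1], [0, 0, 0.9, 0, 0, 0, 0.1], [0, 0, 0.7, 0, 0, 0, 0.1], [0, 0, 0.35, 0, 0, 0, 0.1], [0, 0, 0, 0, 0, 0, 0.1], [0, 0, 0, 0, 0, 0, -1], [0, 0, 0, 0, 0, 0, -1], [0, 0, 0, 0, 0, 0, -1], [0, 0, 0, 0, 0, 0, -1]]], "grip_force": 60}}

```text
clock: 13.55
position: [0.4888, -0.2643, 0.1052]
tool_rot: [3.141, -0.001, 0.708]
force: [-2.1, 1.5, 6.7]
grip_width: 0.0283
finger_force: 58.9
```

{"method": "move_arm", "body": {"plan": [[[0, 0, -0.5, 0, 0, 0, -1], [0, 0, -1, 0, 0, 0, -1], [0, 0, -1, 0, 0, 0, -1], [0, 0, -1, 0, 0, 0, -1], [0, 0, -1, 0, 0, 0, -1], [0, 0, -1, 0, 0, 0, -1], [0, 0, -1, 0, 0, 0, -1], [0, 0, -1, 0, 0, 0, -1], [0, 0, -1, 0, 0, 0, -1], [0, 0, 0, 0, 0, 0, -1]]]}}

```text
clock: 14.55
position: [0.4891, -0.2649, 0.2773]
tool_rot: [3.138, -0.002, 0.708]
force: [-1.0, -0.1, -1.9]
grip_width: 0.0288
finger_force: 59.3
```

Run:
```python
from h import *
s=observe();print(s['position'],s['tool_rot'],s['grip_width'],s['force'])
A=np.r_[s['position'],s['tool_rot'][2]]
B=(.585,.06,.265,1.44);C=(.517,.339,.265,2.16)
seg(A,B,20);seg(B,C,20)
```

```text
[ 0.48905723 -0.26489526  0.27727573] [ 3.13812328e+00 -2.12188369e-03  7.07837769e-01] 0.028796858538119977 [-0.95073931 -0.08252985 -1.93575617]
20 x [ 0.844 -0.196  0.031 -0.35 ]
20 x [ 0.733 -0.02  -0.    -0.344]
```

{"method": "move_arm", "body": {"plan": [[[0.84, -0.2, 0, 0, 0, -0.35, -1], [0.84, -0.2, 0, 0, 0, -0.35, -1], [0.84, -0.2, 0, 0, 0, -0.35, -1], [0.84, -0.2, 0, 0, 0, -0.35, -1], [0.84, -0.2, 0, 0, 0, -0.35, -1], [0.84, -0.2, 0, 0, 0, -0.35, -1], [0.84, -0.2, 0, 0, 0, -0.35, -1], [0.84, -0.2, 0, 0, 0, -0.35, -1], [0.84, -0.2, 0, 0, 0, -0.35, -1], [0.84, -0.2, 0, 0, 0, -0.35, -1]]]}}

```text
clock: 15.55
position: [0.5656, -0.1093, 0.2743]
tool_rot: [-3.142, 0.0, 1.078]
force: [-0.3, -0.9, -1.6]
grip_width: 0.0288
finger_force: 59.3
```

{"method": "move_arm", "body": {"plan": [[[0.84, -0.2, 0, 0, 0, -0.35, -1], [0.84, -0.2, 0, 0, 0, -0.35, -1], [0.84, -0.2, 0, 0, 0, -0.35, -1], [0.84, -0.2, 0, 0, 0, -0.35, -1], [0.84, -0.2, 0, 0, 0, -0.35, -1], [0.84, -0.2, 0, 0, 0, -0.35, -1], [0.84, -0.2, 0, 0, 0, -0.35, -1], [0.84, -0.2, 0, 0, 0, -0.35, -1], [0.84, -0.2, 0, 0, 0, -0.35, -1], [0.84, -0.2, 0, 0, 0, -0.35, -1]]]}}

```text
clock: 16.55
position: [0.5818, 0.0617, 0.2743]
tool_rot: [-3.142, 0.0, 1.444]
force: [0.2, -0.3, -1.2]
grip_width: 0.0276
finger_force: 59.2
```

{"method": "move_arm", "body": {"plan": [[[0.73, -0.02, 0, 0, 0, -0.34, -1], [0.73, -0.02, 0, 0, 0, -0.34, -1], [0.73, -0.02, 0, 0, 0, -0.34, -1], [0.73, -0.02, 0, 0, 0, -0.34, -1], [0.73, -0.02, 0, 0, 0, -0.34, -1], [0.73, -0.02, 0, 0, 0, -0.34, -1], [0.73, -0.02, 0, 0, 0, -0.34, -1], [0.73, -0.02, 0, 0, 0, -0.34, -1], [0.73, -0.02, 0, 0, 0, -0.34, -1], [0.73, -0.02, 0, 0, 0, -0.34, -1]]]}}

```text
clock: 17.55
position: [0.5732, 0.2065, 0.2743]
tool_rot: [-3.142, 0.0, 1.8]
force: [0.5, -0.4, -2.4]
grip_width: 0.0283
finger_force: 59.1
```

Run:
```python
from h import *
s=observe();print(s['position'],s['tool_rot'],s['grip_width'],s['force'])
A=np.r_[s['position'],s['tool_rot'][2]]
seg(A,(.517,.339,.265,2.16),10)
```

```text
[0.57324231 0.20649675 0.27429746] [-3.14158063e+00  1.94970033e-05  1.80020857e+00] 0.02827455862294559 [ 0.53715021 -0.42739012 -2.38960188]
10 x [ 0.724 -0.007  0.046 -0.344]
```

{"method": "move_arm", "body": {"plan": [[[0.725, -0.01, 0.2, 0, 0, -0.34, -1], [0.725, -0.01, 0.2, 0, 0, -0.34, -1], [0.725, -0.01, 0.1, 0, 0, -0.34, -1], [0.725, -0.01, 0, 0, 0, -0.34, -1], [0.725, -0.01, 0, 0, 0, -0.34, -1], [0.725, -0.01, 0, 0, 0, -0.34, -1], [0.725, -0.01, 0, 0, 0, -0.34, -1], [0.725, -0.01, 0, 0, 0, -0.34, -1], [0.725, -0.01, 0, 0, 0, -0.34, -1], [0.725, -0.01, 0, 0, 0, -0.34, -1]]]}}

```text
clock: 18.55
position: [0.5166, 0.3392, 0.2643]
tool_rot: [-3.142, 0.0, 2.156]
force: [-0.3, 0.1, -1.4]
grip_width: 0.0286
finger_force: 59.1
```

{"method": "move_arm", "body": {"plan": [[[0, 0, 1, 0, 0, 0, -1], [0, 0, 0.8, 0, 0, 0, -1], [0, 0, 0.2, 0, 0, 0, -1], [0, 0, 0, 0, 0, 0, -1], [0, 0, 0, 0, 0, 0, -1], [0, 0, 0, 0, 0, 0, -1], [0, 0, 0, 0, 0, 0, -1], [0, 0, 0, 0, 0, 0, -1], [0, 0, 0, 0, 0, 0, -1], [0, 0, 0, 0, 0, 0, -1]]]}}

```text
clock: 19.55
position: [0.5173, 0.3382, 0.2243]
tool_rot: [3.142, 0.0, 2.153]
force: [0.2, 0.2, -0.7]
grip_width: 0.0282
finger_force: 59.3
```

Run:
```python
from h import *
s=observe();print(s['position'],s['tool_rot'],s['grip_width'],s['force'])
snap('scene','sc3');snap('side','s3')
z=s['position'][2]-.101
for n in('sc3','s3'): print(z,proj(n,(.517,.339,.108)),proj(n,(*s['position'][:2],z)))
c=cv2.imread('pics/sc3.png');d=cv2.imread('pics/s3.png')
k=lambda i,x,y:cv2.resize(i[y:y+100,x:x+66],(396,600),interpolation=cv2.INTER_CUBIC)
cv2.imwrite('pics/m4.png',np.hstack([k(c,294,80),k(d,205,70)]))
```

```text
[0.51730099 0.33817379 0.22434572] [3.14153284e+00 5.93384744e-06 2.15328769e+00] 0.02821473625921237 [ 0.16468003  0.2162658  -0.70059535]
0.12334571588459406 [328.044681   146.87668771] [328.24135934 143.44938448]
0.12334571588459406 [236.78750812 125.55356652] [236.78782484 121.44602077]
```

View pics/m4.png

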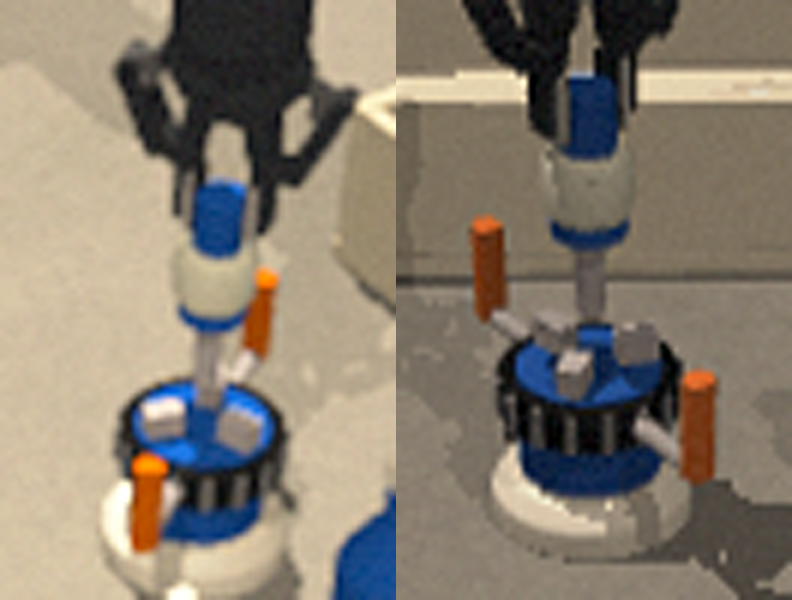

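Run:
```python
from h import *
S=lambda x,y:('sc3',294+x/6,80+y/6); D=lambda x,y:('s3',205+(x-396)/6,70+y/6)
print('foot',tri(S(209,401),D(590,316)))
print('collar bottom',tri(S(212,320),D(590,240)))
print('captop',tri(S(220,188),D(592,82)))
print('knobs',tri(S(150,464),D(699,380)),tri(S(266,277),D(487,224)))
p=(.5173,.3382)
for z in(.123,.171,.252): 
    a=proj('sc3',(*p,z));b=proj('s3',(*p,z)); print((a-[294,80])*6,(b-[205,70])*6+[396,0])
a=proj('sc3',(.517,.339,.092));b=proj('s3',(.517,.339,.092)); print('face',(a-[294,80])*6,(b-[205,70])*6+[396,0])
```

```text
foot [0.52028733 0.34017327 0.11408036]
collar bottom [0.51921263 0.33701565 0.16584787]
captop [0.52146633 0.331956   0.25586215]
knobs [0.57297648 0.25595201 0.1307929 ] [0.46153055 0.42531709 0.12944672]
[205.43797425 381.1631625 ] [586.73784665 309.22850218]
[211.84374635 312.95364932] [584.91892005 227.14352869]
[223.21929632 191.82528057] [581.63765386  79.06572905]
face [202.20480946 423.18360716] [587.30758218 359.41568609]
```

The shank foot is about 3 mm off the chuck axis, well inside the 8 mm of play. I'll make a small correction and lower it.

{"method": "move_arm", "body": {"plan": [[[0.1, -0.05, 0.4, 0, 0, 0, -1], [0, 0, 0.4, 0, 0, 0, -1], [0, 0, 0.4, 0, 0, 0, -1], [0, 0, 0.4, 0, 0, 0, -1], [0, 0, 0.4, 0, 0, 0, -1], [0, 0, 0.3, 0, 0, 0, -1], [0, 0, 0.2, 0, 0, 0, -1], [0, 0, 0.1, 0, 0, 0, -1], [0, 0, 0, 0, 0, 0, -1], [0, 0, 0, 0, 0, 0, -1]]]}}

```text
clock: 20.65
position: [0.5155, 0.3393, 0.1725]
tool_rot: [3.141, -0.0, 2.153]
force: [0.5, 0.6, -0.8]
grip_width: 0.0285
finger_force: 59.3
```

{"method": "move_arm", "body": {"plan": [[[0, 0, 0.05, 0, 0, 0, -1], [0, 0, 0.05, 0, 0, 0, -1], [0, 0, 0.05, 0, 0, 0, -1], [0, 0, 0.05, 0, 0, 0, -1], [0, 0, 0, 0, 0, 0, -1], [0, 0, 0, 0, 0, 0, -1], [0, 0, 0, 0, 0, 0, -1], [0, 0, 0, 0, 0, 0, -1], [0, 0, 0, 0, 0, 0, -1], [0, 0, 0, 0, 0, 0, -1]]]}}

```text
clock: 21.65
position: [0.5153, 0.3393, 0.1683]
tool_rot: [-3.142, 0.0, 2.153]
force: [-0.4, -1.2, -1.4]
grip_width: 0.0291
finger_force: 59.3
```

{"method": "move_arm", "body": {"plan": [[[0, 0, 0.06, 0, 0, 0, -1], [0, 0, 0.06, 0, 0, 0, -1], [0, 0, 0.06, 0, 0, 0, -1], [0, 0, 0.06, 0, 0, 0, -1], [0, 0, 0.06, 0, 0, 0, -1], [0, 0, 0, 0, 0, 0, -1], [0, 0, 0, 0, 0, 0, -1], [0, 0, 0, 0, 0, 0, -1], [0, 0, 0, 0, 0, 0, -1], [0, 0, 0, 0, 0, 0, -1]]]}}

```text
clock: 22.65
position: [0.5154, 0.3393, 0.1623]
tool_rot: [3.142, 0.0, 2.153]
force: [0.2, 0.2, -1.4]
grip_width: 0.0284
finger_force: 59.3
```

{"method": "move_arm", "body": {"plan": [[[0, 0, 0.05, 0, 0, 0, -1], [0, 0, 0.05, 0, 0, 0, -1], [0, 0, 0.02, 0, 0, 0, -1], [0, 0, 0, 0, 0, 0, -1], [0, 0, 0, 0, 0, 0, -1], [0, 0, 0, 0, 0, 0, -1], [0, 0, 0, 0, 0, 0, -1], [0, 0, 0, 0, 0, 0, -1], [0, 0, 0, 0, 0, 0, -1], [0, 0, 0, 0, 0, 0, -1]]]}}

```text
clock: 23.65
position: [0.5156, 0.3394, 0.161]
tool_rot: [3.141, -0.0, 2.153]
force: [-4.6, -2.7, 15.9]
grip_width: 0.0283
finger_force: 61.3
```

Contact came at TCP z 0.161, exactly the expected seat height. I'll release, rise, and move out to the near knob.

{"method": "move_arm", "body": {"plan": [[[0, 0, -0.05, 0, 0, 0, -1], [0, 0, 0, 0, 0, 0, 0.1], [0, 0, 0, 0, 0, 0, 0.1], [0, 0, 0, 0, 0, 0, 0.1], [0, 0, 0, 0, 0, 0, 0.1], [0, 0, -0.3, 0, 0, 0, 0.1], [0, 0, -0.6, 0, 0, 0, 0.1], [0, 0, -0.8, 0, 0, 0, 0.1], [0, 0, -0.8, 0, 0, 0, 0.1], [0, 0, -0.8, 0, 0, 0, 0.1]]]}}

```text
clock: 24.65
position: [0.5155, 0.3394, 0.2287]
tool_rot: [3.141, -0.0, 2.153]
force: [0.5, -0.3, 0.5]
grip_width: 0.0469
finger_force: 0.0
```

{"method": "move_arm", "body": {"plan": [[[-0.5, 0.01, 0, 0, 0, 0, 0.1], [-0.8, 0.01, 0, 0, 0, 0, 0.1], [-0.8, 0.01, 0, 0, 0, 0, 0.1], [-0.8, 0.01, 0, 0, 0, 0, 0.1], [-0.8, 0.01, 0, 0, 0, 0, 0.1], [-0.8, 0.01, 0, 0, 0, 0, 0.1], [-0.55, 0.01, 0, 0, 0, 0, 0.1], [0, 0, 0, 0, 0, 0, 0.1], [0, 0, 0, 0, 0, 0, 0.1], [0, 0, 0, 0, 0, 0, 0.1]]]}}

```text
clock: 25.65
position: [0.5716, 0.2566, 0.2268]
tool_rot: [-3.141, -0.0, 2.154]
force: [-0.5, -0.8, 0.2]
grip_width: 0.0468
finger_force: 0.0
```

Run:
```python
from h import *
s=observe();print(s['position'],s['tool_rot'],s['grip_width'],s['force'])
snap('scene','sc4');snap('side','s4')
c=cv2.imread('pics/sc4.png');d=cv2.imread('pics/s4.png')
k=lambda i,x,y:cv2.resize(i[y:y+100,x:x+66],(396,600),interpolation=cv2.INTER_CUBIC)
cv2.imwrite('pics/m5.png',np.hstack([k(c,294,80),k(d,205,70)]))
```

```text
[0.57161467 0.25657154 0.22682453] [-3.14149523e+00 -4.91012729e-04  2.15438430e+00] 0.046844299278635544 [-0.46977156 -0.83654351  0.23044899]
```

View pics/m5.png

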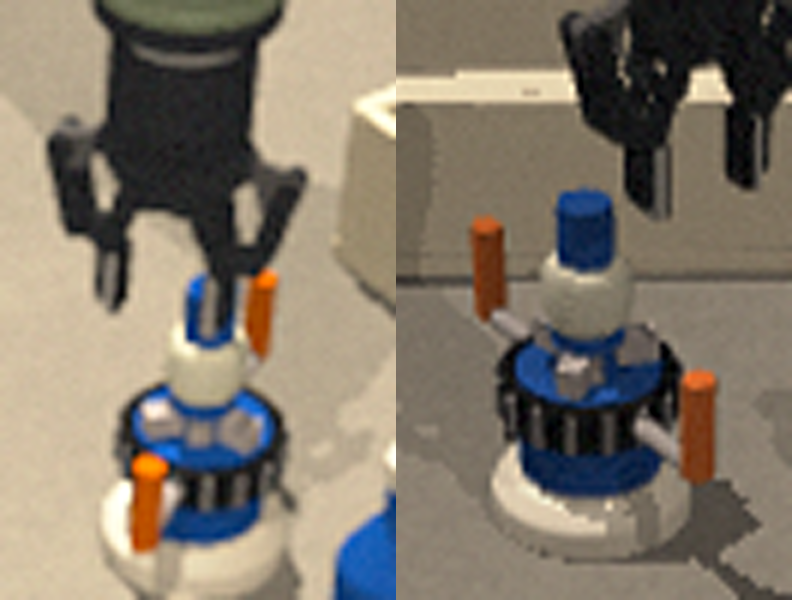

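The brush is seated upright with its collar on the jaws (side crop 585,335). I'll descend on the near knob and grip it.

{"method": "move_arm", "body": {"plan": [[[0, 0, 0.7, 0, 0, 0, 0.1], [0, 0, 0.9, 0, 0, 0, 0.1], [0, 0, 0.9, 0, 0, 0, 0.1], [0, 0, 0.9, 0, 0, 0, 0.1], [0, 0, 0.9, 0, 0, 0, 0.1], [0, 0, 0.9, 0, 0, 0, 0.1], [0, 0, 0.7, 0, 0, 0, 0.1], [0, 0, 0.4, 0, 0, 0, 0.1], [0, 0, 0.2, 0, 0, 0, 0.1], [0, 0, 0, 0, 0, 0, 0.1]]]}}

```text
clock: 26.75
position: [0.572, 0.2557, 0.0967]
tool_rot: [-3.141, 0.0, 2.153]
force: [1.1, 0.4, -0.3]
grip_width: 0.0472
finger_force: 0.0
```

{"method": "move_arm", "body": {"plan": [[[0, 0, 0, 0, 0, 0, -1], [0, 0, 0, 0, 0, 0, -1], [0, 0, 0, 0, 0, 0, -1], [0, 0, 0, 0, 0, 0, -1], [0, 0, 0, 0, 0, 0, -1], [0, 0, 0, 0, 0, 0, -1], [0, 0, 0, 0, 0, 0, -1], [0, 0, 0, 0, 0, 0, -1], [0, 0, 0, 0, 0, 0, -1], [0, 0, 0, 0, 0, 0, -1]]], "grip_force": 40}}

```text
clock: 27.75
position: [0.5724, 0.2558, 0.0976]
tool_rot: [3.141, 0.0, 2.153]
force: [-1.4, -1.1, 7.3]
grip_width: 0.0167
finger_force: 38.9
```

{"method": "move_arm", "body": {"plan": [[[0.018, -0.42, 0, 0, 0, 0.8, -1], [0.018, -0.42, 0, 0, 0, 0.8, -1], [0.018, -0.42, 0, 0, 0, 0.8, -1], [0.018, -0.42, 0, 0, 0, 0.8, -1], [0.018, -0.42, 0, 0, 0, 0.8, -1], [0.018, -0.42, 0, 0, 0, 0.8, -1], [0.018, -0.42, 0, 0, 0, 0.8, -1], [0.018, -0.42, 0, 0, 0, 0.8, -1], [0.018, -0.42, 0, 0, 0, 0.8, -1], [0.018, -0.42, 0, 0, 0, 0.8, -1]]]}}

```text
clock: 28.75
position: [0.4922, 0.2424, 0.0976]
tool_rot: [3.14, -0.001, 1.311]
force: [4.1, 0.5, 3.7]
grip_width: 0.0167
finger_force: 39.3
```

{"method": "move_arm", "body": {"plan": [[[0.018, -0.42, 0, 0, 0, 0.8, -1], [0.018, -0.42, 0, 0, 0, 0.8, -1], [0.018, -0.42, 0, 0, 0, 0.8, -1], [0.018, -0.42, 0, 0, 0, 0.8, -1], [0.01, -0.26, 0, 0, 0, 0.5, -1], [0.01, -0.26, 0, 0, 0, 0.5, -1], [0.01, -0.16, 0, 0, 0, 0.3, -1], [0.01, -0.16, 0, 0, 0, 0.3, -1], [0, 0, 0, 0, 0, 0, -1], [0, 0, 0, 0, 0, 0, -1]]]}}

```text
clock: 29.75
position: [0.4485, 0.2671, 0.0975]
tool_rot: [3.141, -0.001, 0.812]
force: [-2.0, -2.6, 9.4]
grip_width: 0.0168
finger_force: 39.8
```

{"method": "move_arm", "body": {"plan": [[[0, -0.105, 0, 0, 0, 0.2, -1], [0, -0.105, 0, 0, 0, 0.2, -1], [0, -0.105, 0, 0, 0, 0.2, -1], [0, -0.105, 0, 0, 0, 0.2, -1], [0, -0.105, 0, 0, 0, 0.2, -1], [0, -0.105, 0, 0, 0, 0.2, -1], [0, -0.105, 0, 0, 0, 0.2, -1], [0, -0.105, 0, 0, 0, 0.2, -1], [0, -0.105, 0, 0, 0, 0.2, -1], [0, -0.105, 0, 0, 0, 0.2, -1]]]}}

```text
clock: 30.75
position: [0.4356, 0.2824, 0.0976]
tool_rot: [3.14, -0.002, 0.601]
force: [5.9, -4.7, 5.1]
grip_width: 0.0173
finger_force: 39.4
```

Run:
```python
from h import *
s=observe();print(s['position'],s['tool_rot'][2],s['force'],s['moment'],s['qpos'])
d=s['position'][:2]-[.517,.3395];print(np.hypot(*d),np.degrees(np.arctan2(d[1],d[0])), 'turned',-56.2-np.degrees(np.arctan2(d[1],d[0])))
print('tangential F (cw +)',s['force'][:2]@[d[1],-d[0]]/np.hypot(*d))
```

```text
[0.43563824 0.28238918 0.09756877] 0.6014640256954662 [ 5.88198555 -4.68233689  5.06177076] [-1.12018954 -1.15970585 -0.13838954] [-1.08849461  0.62885963  0.55580733  2.00977092 -0.53819807  0.64763758
 -1.14870822]
0.09940513797361498 -144.93356532890976 turned 88.73356532890976
tangential F (cw +) -7.211782013059349
```

{"method": "move_arm", "body": {"plan": [[[0, -0.105, 0, 0, 0, 0.2, -1], [0, -0.105, 0, 0, 0, 0.2, -1], [0, -0.105, 0, 0, 0, 0.2, -1], [0, -0.105, 0, 0, 0, 0.2, -1], [0, -0.105, 0, 0, 0, 0.2, -1], [0, 0, 0, 0, 0, 0, -1], [0, 0, 0, 0, 0, 0, -1], [0, 0, 0, 0, 0, 0, -1], [0, 0, 0, 0, 0, 0, -1], [0, 0, 0, 0, 0, 0, -1]]]}}

```text
clock: 31.75
position: [0.4303, 0.2911, 0.0976]
tool_rot: [3.14, -0.003, 0.497]
force: [7.3, -6.2, 4.1]
grip_width: 0.017
finger_force: 39.4
```

```bash
cat > t.py <<'E'
from h import *
s=observe();d=s['position'][:2]-[.517,.3395]
print('turned',-56.2-np.degrees(np.arctan2(d[1],d[0])),'r',np.hypot(*d),'tan F',s['force'][:2]@[d[1],-d[0]]/np.hypot(*d),'rad F',s['force'][:2]@d/np.hypot(*d),s['force'],s['moment'])
E
python3 t.py
```

```text
turned 94.62784907380053 r 0.09926480273482739 tan F -8.968943166119688 rad F -3.3524869213206445 [ 7.29903407 -6.19719386  4.13691124] [-1.16653938 -1.35549961 -0.16029096]
```

{"method": "move_arm", "body": {"plan": [[[0, -0.105, 0, 0, 0, 0.2, -1], [0, -0.105, 0, 0, 0, 0.2, -1], [0, -0.105, 0, 0, 0, 0.2, -1], [0, -0.105, 0, 0, 0, 0.2, -1], [0, -0.105, 0, 0, 0, 0.2, -1], [0, 0, 0, 0, 0, 0, -1], [0, 0, 0, 0, 0, 0, -1], [0, 0, 0, 0, 0, 0, -1], [0, 0, 0, 0, 0, 0, -1], [0, 0, 0, 0, 0, 0, -1]]], "grip_force": 60}}

```text
clock: 32.75
position: [0.4261, 0.3001, 0.0976]
tool_rot: [3.14, -0.003, 0.392]
force: [9.7, -8.1, 4.6]
grip_width: 0.0163
finger_force: 58.5
```

```bash
python3 t.py
```

```text
turned 100.3432059913297 r 0.09908779457740928 tan F -11.27933968557041 rad F -5.641545143716537 [ 9.66515547 -8.10156189  4.5615374 ] [-1.7714133  -1.82499845 -0.12195652]
```

{"method": "move_arm", "body": {"plan": [[[0, -0.105, 0, 0, 0, 0.2, -1], [0, -0.105, 0, 0, 0, 0.2, -1], [0, -0.105, 0, 0, 0, 0.2, -1], [0, -0.105, 0, 0, 0, 0.2, -1], [0, 0, 0, 0, 0, 0, -1], [0, 0, 0, 0, 0, 0, -1], [0, 0, 0, 0, 0, 0, -1], [0, 0, 0, 0, 0, 0, -1], [0, 0, 0, 0, 0, 0, -1], [0, 0, 0, 0, 0, 0, -1]]]}}

```text
clock: 33.75
position: [0.4234, 0.3074, 0.0976]
tool_rot: [3.14, -0.003, 0.308]
force: [10.4, -11.4, 4.1]
grip_width: 0.0165
finger_force: 58.6
```

```bash
python3 t.py
```

```text
turned 104.89269537272135 r 0.09898764600608198 tan F -14.14749370631523 rad F -6.164078718435587 [ 10.41581604 -11.38675638   4.06489535] [-2.33736947 -2.1169181  -0.03333604]
```

The tangential load rose from about 3 N to 14 N, so the chuck is tight after 105°. I'll release and lift clear.

{"method": "move_arm", "body": {"plan": [[[0, 0, 0, 0, 0, 0, 0], [0, 0, 0, 0, 0, 0, 0], [0, 0, 0, 0, 0, 0, 0], [0, 0, 0, 0, 0, 0, 0], [0, 0, -0.4, 0, 0, 0, 0], [0, 0, -0.8, 0, 0, 0, 0], [0, 0, -1, 0, 0, 0, 0], [0, 0, -1, 0, 0, 0, 0], [0, 0, -1, 0, 0, 0, 0], [0, 0, -1, 0, 0, 0, 0]]]}}

```text
clock: 34.75
position: [0.4211, 0.309, 0.2019]
tool_rot: [-3.141, -0.0, 0.31]
force: [-0.1, -0.4, -0.1]
grip_width: 0.0424
finger_force: 0.0
```

{"method": "move_arm", "body": {"plan": [[[-0.5, 0, -1, 0, 0, 0, 0], [-0.5, 0, -1, 0, 0, 0, 0], [-0.5, 0, -1, 0, 0, 0, 0], [-0.5, 0, -0.5, 0, 0, 0, 0], [0, 0, 0, 0, 0, 0, 0], [0, 0, 0, 0, 0, 0, 0], [0, 0, 0, 0, 0, 0, 0], [0, 0, 0, 0, 0, 0, 0], [0, 0, 0, 0, 0, 0, 0], [0, 0, 0, 0, 0, 0, 0]]]}}

```text
clock: 35.75
position: [0.3832, 0.2966, 0.2706]
tool_rot: [3.141, 0.0, 0.31]
force: [-0.2, 0.6, 0.5]
grip_width: 0.0426
finger_force: 0.0
```

Run:
```python
from h import *
s=observe();print(s['position'],s['force'])
T={}
for n,fn in(('scene','sc5'),('side','s5')):
    f=snap(n,fn);hsv=cv2.cvtColor(f['color'],cv2.COLOR_RGB2HSV)
    m=cv2.inRange(hsv,(4,180,90),(14,255,255)); k,l,st,c=cv2.connectedComponentsWithStats(m)
    print(n,[(st[i].tolist(),c[i].round(1).tolist()) for i in range(1,k) if st[i][4]>20])
    # expected knob-centre pixels (z .108) if sleeve stayed at 105 deg
    for a in(-56.2-105,-56.2-105+180): print('exp',proj(fn,(.517+.1*np.cos(np.radians(a)),.3395+.1*np.sin(np.radians(a)),.108)))
    b=cv2.inRange(hsv,(100,150,60),(125,255,255)); x,y=proj(fn,(.517,.3395,.172)).astype(int)
    k,l,st,c=cv2.connectedComponentsWithStats(b[y-20:y+20,x-15:x+15].copy());print('cap exp',x,y,[(st[i].tolist(),(c[i]+[x-15,y-20]).round(1).tolist()) for i in range(1,k) if st[i][4]>15])
    x,y=proj(fn,(.517,-.411,.116)).astype(int);k,l,st,c=cv2.connectedComponentsWithStats(b[y-20:y+20,x-15:x+15].copy());print('rack cap exp',x,y,[(c[i]+[x-15,y-20]).round(1).tolist() for i in range(1,k) if st[i][4]>15])
```

```text
[0.3831673  0.29662102 0.27064106] [-0.18528918  0.64466405  0.52455144]
scene [([193, 7, 95, 79, 4201], [239.7, 44.4]), ([312, 11, 200, 149, 5190], [423.1, 78.1]), ([0, 42, 154, 106, 8656], [71.5, 93.0]), ([299, 136, 4, 13, 48], [300.5, 142.0]), ([353, 148, 6, 14, 52], [355.7, 154.3]), ([395, 206, 116, 96, 2594], [449.9, 253.3]), ([503, 219, 9, 23, 84], [508.6, 230.7]), ([172, 251, 22, 22, 235], [183.3, 261.8]), ([472, 256, 40, 92, 1994], [495.9, 300.0]), ([246, 276, 139, 108, 3912], [312.1, 331.6]), ([180, 283, 14, 5, 26], [186.4, 285.7]), ([188, 369, 31, 15, 213], [206.6, 378.1])]
exp [304.96970879 136.48505477]
exp [352.66681291 157.76404441]
cap exp 329 131 [([12, 15, 8, 12, 79], [329.2, 131.0]), ([2, 33, 24, 7, 47], [328.0, 147.7])]
rack cap exp 123 227 [[122.7, 227.4]]
side [([259, 109, 5, 17, 73], [260.9, 116.7]), ([208, 128, 6, 18, 89], [210.6, 136.8]), ([315, 284, 27, 25, 282], [326.4, 298.2])]
exp [206.56806309 130.98412436]
exp [265.71587729 120.1998836 ]
cap exp 236 107 [([11, 14, 9, 13, 105], [236.0, 107.3])]
rack cap exp 236 338 [[237.1, 339.5]]
```

Run:
```python
from h import *
# knob centroids: same height as visible centre
k1=tri(('sc5',300.5,142),('s5',210.6,136.8));k2=tri(('sc5',355.7,154.3),('s5',260.9,116.7))
d=k1-k2;print(k1,k2,np.degrees(np.arctan2(d[1],d[0])),np.hypot(*d[:2]))
k=tri(('scene0',319+.0,157),('side0',255.5,133.2));l=tri(('scene0',337.5,126),('side0',220.2,107));e=k-l;print(np.degrees(np.arctan2(e[1],e[0])))
```

```text
[0.43630644 0.27817468 0.10410261] [0.59775732 0.39729991 0.10523153] -143.57853663569358 0.20064199272591862
-56.11894187092626
```

The sleeve has sprung back to about 87.5° after the sudden release. I'll regrip, retighten, and this time ease off slowly before letting go.

Run:
```python
from h import *
s=observe();seg(np.r_[s['position'],s['tool_rot'][2]],(.4365,.2802,.19,.642),10)
```

```text
10 x [ 0.204  0.193  0.404 -0.317]
```

{"method": "move_arm", "body": {"plan": [[[0.204, 0.193, 0.4, 0, 0, -0.317, 0], [0.204, 0.193, 0.4, 0, 0, -0.317, 0], [0.204, 0.193, 0.4, 0, 0, -0.317, 0], [0.204, 0.193, 0.4, 0, 0, -0.317, 0], [0.204, 0.193, 0.4, 0, 0, -0.317, 0], [0.204, 0.193, 0.4, 0, 0, -0.317, 0], [0.204, 0.193, 0.4, 0, 0, -0.317, 0], [0.204, 0.193, 0.4, 0, 0, -0.317, 0], [0.204, 0.193, 0.4, 0, 0, -0.317, 0], [0.204, 0.193, 0.4, 0, 0, -0.317, 0]]]}}

```text
clock: 36.85
position: [0.4367, 0.2803, 0.1905]
tool_rot: [3.142, 0.0, 0.644]
force: [1.3, -0.3, 0.6]
grip_width: 0.0427
finger_force: 0.0
```

{"method": "move_arm", "body": {"plan": [[[0, 0, 0.9, 0, 0, 0, 0], [0, 0, 0.9, 0, 0, 0, 0], [0, 0, 0.9, 0, 0, 0, 0], [0, 0, 0.9, 0, 0, 0, 0], [0, 0, 0.8, 0, 0, 0, 0], [0, 0, 0.2, 0, 0, 0, 0], [0, 0, 0, 0, 0, 0, -1], [0, 0, 0, 0, 0, 0, -1], [0, 0, 0, 0, 0, 0, -1], [0, 0, 0, 0, 0, 0, -1]]], "grip_force": 40}}

```text
clock: 37.85
position: [0.4368, 0.2802, 0.0995]
tool_rot: [3.141, -0.001, 0.642]
force: [1.2, -4.9, 5.2]
grip_width: 0.0169
finger_force: 39.3
```

```bash
python3 t.py
```

```text
turned 87.32931254510886 r 0.09973989753123236 tan F -4.603466595144876 rad F 1.949434271586978 [ 1.16869413 -4.86069467  5.2317412 ] [-0.89292005 -0.03065091 -0.07025427]
```

{"method": "move_arm", "body": {"plan": [[[0, -0.14, 0, 0, 0, 0.27, -1], [0, -0.14, 0, 0, 0, 0.27, -1], [0, -0.14, 0, 0, 0, 0.27, -1], [0, -0.14, 0, 0, 0, 0.27, -1], [0, -0.14, 0, 0, 0, 0.27, -1], [0, -0.14, 0, 0, 0, 0.27, -1], [0, -0.14, 0, 0, 0, 0.27, -1], [0, -0.14, 0, 0, 0, 0.27, -1], [0, -0.14, 0, 0, 0, 0.27, -1], [0, -0.14, 0, 0, 0, 0.27, -1]]], "grip_force": 60}}

```text
clock: 38.85
position: [0.4244, 0.3036, 0.0995]
tool_rot: [3.14, -0.003, 0.357]
force: [8.5, -11.0, 0.9]
grip_width: 0.0161
finger_force: 58.4
```

```bash
python3 t.py
```

```text
turned 102.63527840219662 r 0.09933575274039845 tan F -13.315717169696313 rad F -3.9856266948617427 [  8.52442701 -10.97851028   0.89176801] [-2.17588686 -1.89467976  0.22883097]
```

{"method": "move_arm", "body": {"plan": [[[0, 0.05, 0, 0, 0, -0.1, -1], [0, 0.05, 0, 0, 0, -0.1, -1], [0, 0.05, 0, 0, 0, -0.1, -1], [0, 0.05, 0, 0, 0, -0.1, -1], [0, 0.05, 0, 0, 0, -0.1, -1], [0, 0, 0, 0, 0, 0, -1], [0, 0, 0, 0, 0, 0, -1], [0, 0, 0, 0, 0, 0, -1], [0, 0, 0, 0, 0, 0, -1], [0, 0, 0, 0, 0, 0, -1]]]}}

```text
clock: 39.85
position: [0.4261, 0.2994, 0.0996]
tool_rot: [3.14, -0.003, 0.411]
force: [7.5, -8.4, 2.9]
grip_width: 0.0164
finger_force: 58.5
```

```bash
python3 t.py
```

```text
turned 99.98283654408571 r 0.09939399521860269 tan F -10.74646789465595 rad F -3.480119779252976 [ 7.52338021 -8.42594541  2.88426129] [-1.56000317 -1.51790032  0.13002808]
```

{"method": "move_arm", "body": {"plan": [[[0, 0.05, 0, 0, 0, -0.1, -1], [0, 0.05, 0, 0, 0, -0.1, -1], [0, 0.05, 0, 0, 0, -0.1, -1], [0, 0.05, 0, 0, 0, -0.1, -1], [0, 0.05, 0, 0, 0, -0.1, -1], [0, 0.05, 0, 0, 0, -0.1, -1], [0, 0.05, 0, 0, 0, -0.1, -1], [0, 0, 0, 0, 0, 0, -1], [0, 0, 0, 0, 0, 0, -1], [0, 0, 0, 0, 0, 0, -1]]]}}

```text
clock: 40.85
position: [0.4289, 0.2933, 0.0995]
tool_rot: [3.141, -0.002, 0.484]
force: [6.1, -6.2, 2.4]
grip_width: 0.0159
finger_force: 58.6
```

```bash
python3 t.py
```

```text
turned 96.12393803606845 r 0.0995338749041903 tan F -8.2843775950491 rad F -2.54358262724616 [ 6.10042781 -6.15512024  2.36180007] [-1.22132329 -1.23362118 -0.0103146 ]
```

{"method": "move_arm", "body": {"plan": [[[0, 0.05, 0, 0, 0, -0.1, -1], [0, 0.05, 0, 0, 0, -0.1, -1], [0, 0.05, 0, 0, 0, -0.1, -1], [0, 0.05, 0, 0, 0, -0.1, -1], [0, 0.05, 0, 0, 0, -0.1, -1], [0, 0, 0, 0, 0, 0, -1], [0, 0, 0, 0, 0, 0, -1], [0, 0, 0, 0, 0, 0, -1], [0, 0, 0, 0, 0, 0, -1], [0, 0, 0, 0, 0, 0, -1]]]}}

```text
clock: 41.85
position: [0.4312, 0.2891, 0.0996]
tool_rot: [3.141, -0.002, 0.537]
force: [4.5, -5.3, 3.3]
grip_width: 0.0164
finger_force: 58.7
```

```bash
python3 t.py
```

```text
turned 93.37965423150841 r 0.0995284811733268 tan F -6.838536074873505 rad F -1.2187617933095607 [ 4.51360407 -5.27999377  3.31357009] [-1.03805222 -1.04665051  0.01654044]
```

{"method": "move_arm", "body": {"plan": [[[0, 0.05, 0, 0, 0, -0.1, -1], [0, 0.05, 0, 0, 0, -0.1, -1], [0, 0.05, 0, 0, 0, -0.1, -1], [0, 0.05, 0, 0, 0, -0.1, -1], [0, 0.05, 0, 0, 0, -0.1, -1], [0, 0.05, 0, 0, 0, -0.1, -1], [0, 0, 0, 0, 0, 0, -1], [0, 0, 0, 0, 0, 0, -1], [0, 0, 0, 0, 0, 0, -1], [0, 0, 0, 0, 0, 0, -1]]]}}

```text
clock: 42.85
position: [0.4341, 0.2842, 0.0995]
tool_rot: [3.141, -0.002, 0.6]
force: [3.5, -3.5, 6.4]
grip_width: 0.0165
finger_force: 59.1
```

```bash
python3 t.py
```

```text
turned 90.10157453060579 r 0.09967313865759736 tan F -4.872423348943336 rad F -0.9943881034467393 [ 3.53062599 -3.50199902  6.39886748] [-0.94538086 -0.78279227 -0.09270956]
```

{"method": "move_arm", "body": {"plan": [[[0, 0, 0, 0, 0, 0, -0.2], [0, 0, 0, 0, 0, 0, 0], [0, 0, 0, 0, 0, 0, 0], [0, 0, 0, 0, 0, 0, 0], [0, 0, -0.4, 0, 0, 0, 0], [0, 0, -0.8, 0, 0, 0, 0], [0, 0, -1, 0, 0, 0, 0], [0, 0, -1, 0, 0, 0, 0], [0, 0, -1, 0, 0, 0, 0], [0, 0, -1, 0, 0, 0, 0]]]}}

```text
clock: 43.85
position: [0.4332, 0.2841, 0.2043]
tool_rot: [-3.142, -0.0, 0.6]
force: [0.3, -0.4, 0.0]
grip_width: 0.0427
finger_force: 0.0
```

{"method": "move_arm", "body": {"plan": [[[-0.5, 0, -1, 0, 0, 0, 0], [-0.5, 0, -1, 0, 0, 0, 0], [-0.5, 0, -1, 0, 0, 0, 0], [-0.5, 0, -0.5, 0, 0, 0, 0], [0, 0, 0, 0, 0, 0, 0], [0, 0, 0, 0, 0, 0, 0], [0, 0, 0, 0, 0, 0, 0], [0, 0, 0, 0, 0, 0, 0], [0, 0, 0, 0, 0, 0, 0], [0, 0, 0, 0, 0, 0, 0]]]}}

```text
clock: 44.85
position: [0.4003, 0.2615, 0.2727]
tool_rot: [3.141, 0.0, 0.6]
force: [0.3, 0.6, 0.0]
grip_width: 0.0427
finger_force: 0.0
```

```bash
cat > k.py <<'E'
from h import *
C={}
for n,fn in(('scene','sc6'),('side','s6')):
    f=snap(n,fn);m=cv2.inRange(cv2.cvtColor(f['color'],cv2.COLOR_RGB2HSV),(4,180,90),(14,255,255)); k,l,st,c=cv2.connectedComponentsWithStats(m)
    C[fn]=sorted([c[i] for i in range(1,k) if 30<st[i][4]<120 and 100<c[i][1]<165 and 200<c[i][0]<370],key=lambda q:q[0])
k1,k2=[tri(('sc6',*C['sc6'][i]),('s6',*C['s6'][i])) for i in(0,1)]
d=k1-k2;print(k1,k2,np.hypot(*d[:2]),'turned',-56.1-np.degrees(np.arctan2(d[1],d[0])))
a=cv2.imread('pics/scene0.png').astype(int);b=cv2.imread('pics/sc6.png').astype(int)
# changed regions vs the start, scene
m=(np.abs(a-b).max(2)>50).astype('uint8');k,l,st,c=cv2.connectedComponentsWithStats(m)
print([st[i].tolist() for i in range(1,k) if st[i][4]>25])
E
python3 k.py
```

```text
[0.43599099 0.27810942 0.10481763] [0.59781623 0.39720155 0.10534292] 0.2009237287744081 turned 87.54951341259851
[[203, 0, 12, 4, 39], [273, 0, 28, 22, 474], [330, 0, 26, 21, 302], [160, 15, 9, 8, 41], [319, 16, 39, 48, 802], [191, 24, 16, 26, 99], [157, 31, 17, 15, 86], [280, 43, 29, 58, 939], [181, 51, 12, 22, 37], [154, 53, 10, 24, 40], [256, 125, 122, 62, 2168], [298, 134, 7, 16, 73], [208, 145, 51, 24, 243], [196, 166, 22, 11, 93], [278, 177, 42, 42, 928], [243, 188, 12, 5, 34], [324, 193, 17, 27, 248], [159, 196, 17, 33, 353], [214, 199, 20, 13, 75], [130, 207, 24, 30, 401]]
```

The sleeve rests at the same 87.5° each time, which is its clamped position. Last, I'll check that nothing else moved, using colour masks so shadows don't count.

Run:
```python
from h import *
for A,B in(('scene0','sc6'),('side0','s6')):
    a,b=[cv2.cvtColor(cv2.imread(f'pics/{n}.png'),cv2.COLOR_BGR2HSV) for n in(A,B)]
    for nm,lo,hi in(('red',(172,150,60),(180,255,255)),('red0',(0,180,60),(3,255,255)),('purple',(138,100,40),(160,255,255)),('green',(50,150,40),(75,255,255)),('blue',(100,150,50),(125,255,255)),('wood',(14,110,80),(24,255,255))):
        for t,i in(('0',a),('1',b)):
            k,l,st,c=cv2.connectedComponentsWithStats(cv2.inRange(i,lo,hi)); print(A,nm,t,[(c[j].round(0).astype(int).tolist(),int(st[j][4])) for j in range(1,k) if st[j][4]>40 and c[j][1]>90][:12])
```

```text
scene0 red 0 []
scene0 red 1 []
scene0 red0 0 [([320, 207], 217)]
scene0 red0 1 [([320, 207], 221)]
scene0 purple 0 [([136, 198], 250), ([205, 230], 299)]
scene0 purple 1 [([136, 199], 271), ([205, 231], 302)]
scene0 green 0 [([237, 195], 3827), ([292, 241], 646)]
scene0 green 1 [([237, 195], 3747), ([292, 241], 645)]
scene0 blue 0 [([328, 152], 138), ([269, 166], 57), ([329, 167], 68), ([360, 175], 390), ([164, 203], 98), ([356, 203], 70), ([137, 214], 107), ([123, 227], 111), ([234, 266], 109), ([83, 361], 3301)]
scene0 blue 1 [([329, 131], 80), ([328, 152], 142), ([269, 166], 57), ([326, 166], 92), ([360, 175], 389), ([356, 203], 69), ([123, 227], 111), ([234, 266], 108), ([83, 361], 3311)]
scene0 wood 0 [([501, 114], 1328), ([187, 201], 205), ([291, 213], 58), ([449, 254], 1915), ([508, 229], 92), ([182, 262], 306), ([312, 332], 2882), ([206, 378], 158)]
scene0 wood 1 [([501, 114], 1338), ([186, 201], 201), ([291, 213], 58), ([450, 254], 1929), ([508, 229], 99), ([182, 262], 302), ([313, 332], 2805), ([207, 379], 137)]
side0 red 0 []
side0 red 1 []
side0 red0 0 [([307, 166], 278)]
side0 red0 1 [([307, 167], 275)]
side0 purple 0 [([287, 259], 573), ([168, 310], 719)]
side0 purple 1 [([287, 259], 573), ([168, 310], 722)]
side0 green 0 [([236, 219], 5077), ([332, 203], 705)]
side0 green 1 [([236, 219], 5069), ([332, 203], 717)]
side0 blue 0 [([294, 125], 428), ([237, 132], 149), ([237, 148], 127), ([292, 156], 99), ([345, 182], 67), ([202, 178], 52), ([324, 269], 174), ([221, 273], 253), ([216, 314], 288), ([237, 339], 353)]
side0 blue 1 [([236, 107], 105), ([294, 125], 426), ([236, 133], 131), ([237, 148], 130), ([292, 156], 96), ([345, 182], 68), ([202, 179], 56), ([324, 269], 173), ([237, 339], 335)]
side0 wood 0 [([328, 177], 82), ([195, 268], 468)]
side0 wood 1 [([328, 177], 83), ([195, 268], 477)]
```

Nothing else has moved, so I'm handing it in.

```bash
python3 -c "
from workcell import job_done
print(job_done())"
```

```text
the job is handed in; nothing more can be done
None
```

The bent brush is in the tub, one straight brush is clamped in the chuck and the other is still in the rack; the sleeve sprang back from 105° to rest at about 87° both times I let go, so I judged the grip from that and the force rise, without a pull test.

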